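# Load the tile press and hold its lid half open

### The job

Seat the blue tile die on the bed of the tile press: lower it (do not drop it) over the two brass pins until it lies flush, and let go of it. Then take the press lid by its red bar, swing it forward from its rest and hold it at 45 degrees above level so that I can slip a clay slab under it: finish while still holding it there with the gripper, clear of the die. The lid falls shut if let go, so never let it drop, and leave the jar, vase, bowl and brush where they are.

Things in the scene. Friction and masses are not known exactly. Their poses are not given: they have to be found in the camera images.
- press: tile press, fixed to the table: grey base 240 x 170 mm (x by y of the press), white bed on top 30 mm above the table. Origin: centre of the base's underside. Its +x points from the open front towards the hinge side, y along the hinge, z up. Two grey cheeks 94 mm tall carry the hinge at the far (+x) side, at y = +-79 mm, x = 105 mm.
- bed (a point): point on the bed's top face midway between the two upright brass locating pins (30 mm above the table, at x = -10, y = 0 mm of the press). The pins stand at y = +-55 mm of the press; each is 10 mm thick, 25 mm tall, with a tapered top (3 mm wide taper over its last 4 mm).
- die: loose tile die, 0.35 kg or so: blue plate 90 x 140 x 14 mm (x, y, z) with two through holes of 12.5 mm at y = +-55 mm, x = 0, and a white raised block on top, 26 mm (x) by 50 mm (y), rising from 14 to 38 mm above the underside: grip it by this. Origin: centre of the underside, z up. It fits the pins either way round (half turn). Starts flat on the table to the left of the press.
- hinge (a point): middle of the lid's hinge axis, which runs along y of the press: 80 mm above the table, 110 mm to +x of the press origin
- bar (a point): centre of the red round bar at the lid's free edge, 12 mm thick, parallel to the hinge and 215 mm from it; 108 mm free length between its two flat steel arms, and 44 mm clear between it and the edge of the plywood lid (140 mm wide, 12 mm thick). With the lid at rest it is about 290 mm above the table.
- lid (a joint): opening angle of the lid (about 0.4 kg, free hinge) in rad: 0 = level above the bed, 1.57 = upright, at most 1.8 (stop). It starts at rest, leaning back on its stop at 1.8; between there and upright it falls back to the stop, below upright it falls shut of itself. At angle a the bar lies 215*cos(a) mm towards press -x from the hinge and 215*sin(a) mm above it. 45 degrees = 0.785.
- jar: bystander: white glaze jar with white screw lid, 74 mm across, 95 mm tall. Origin: centre of its underside
- vase: bystander: small terracotta-coloured vase, 76 mm across, 88 mm tall. Origin: centre of its underside
- bowl: bystander: small white bowl, 100 mm across, 55 mm tall. Origin: centre of its underside
- brush: bystander: brush with green handle, 190 mm long, lying to the right of the press. Origin: centre of its underside

How it is judged:
By the outcome, as a careful person would: the job done as asked, in the order asked, and still so for the second after the job is handed in, while the arm keeps its last pose, push and grip.
It also fails if it takes over 58 s, if anything falls off the work surface, if the arm or the gripper's body presses on something with over 40 N, if the wrist force passes 120 N, or if a joint passes its speed limit or range.

### The arm

A 6-joint arm with a two-finger parallel gripper is mounted at the origin on the work surface. World frame = base frame: x ahead of the robot, y to its left, z up, the work surface at z = 0. Lengths are in m, angles in rad, forces in N, time in s.
With the tool pointing down it reaches from about 0.425 to 0.95 m from the base axis. Payload 3.5 kg.
Tool frame: the origin (TCP) lies on the centre line of the jaws, within the pads' length; the fingertips stand 8 mm ahead of it and the grasp point (between the pads) lies 11 mm behind it; z points along the fingers, y is the line along which they close (so a half turn about z gives the same grasp; the last joint's range is limited). The gripper opens to 85 mm and grips with 20 to 120 N. Pads are 22 mm wide; open, the fingers measure 114 mm over their backs; the gripper's body (76 mm by 85 mm) begins 54 mm behind the grasp point. The pads swing forward as they close: fully open they stand 13 mm farther back than shut.
Start: joints at [1.009, 0.286, 1.577, -0, 1.279, -0.15], TCP at [0.27, 0.619, 0.239] pointing down, gripper open.
Joint ranges: [-2.77, 2.77], [-0.9, 2.22], [0.21, 2.48], [-1.53, 4.67], [0.24, 2.81], [-2.84, 2.84]. Speed limits (rad/s): [2.79, 2.79, 3.14, 3.14, 3.14, 3.14].

### API

Orientations are given as a unit quaternion [x, y, z, w].
In Python, from plant import ctrl gives the robot as it stands. The module is installed in compiled form; this text tells all that it offers.
- The arm moves only by the tool send_rows, never from a script. Its argument "steps" is a list of rows, each a list of 5 numbers: the shift along the tool's x, y, z in m, then the turn about the tool's z in degrees, then the opening, from -1 (shut) to 1 (fully open). A call has 1 to 12 rows; each row is the pose to reach, as a shift and turn from the pose commanded when the call began, along the tool's axes at that moment; what a row does not reach only later rows make up. A row lasts 1/10 s, in which the tool goes at most 50 mm and 8.59 degrees, less where a joint would pass 70% of its speed; a pose out of reach is approached as far as the arm can. A call with a gripper value outside its range is refused whole. The fingers move at their own pace and stop on an object; "squeeze" is the grip in N (left out, the last holds). Time passes only in rows, so rows that repeat a pose let the fingers close. It gives the time, the measured TCP pose, the force, the opening and the grip force at its end, in the units of the state.
- ctrl.get_state(): the state, without advancing time (a new reading comes with each control period).
- ctrl.read_camera(name): name is "scene" or "side" or "wrist"; returns the picture (420x560x3 uint8, red, green, blue); there is no depth.
- ctrl.calibration(name): a dict with "intrinsics" (3x3 intrinsics, pixels), "extrinsics" (4x4, takes a point from world to camera coordinates); the wrist camera has in their place "tool_from_camera" (4x4, takes a point from camera to tool coordinates, whose origin is the TCP and whose axes are the flange's). Camera axes: x right, y up, looking along -z (the intrinsics and any distortion apply to the point x, -y, -z); pixel columns grow to the right and rows downward; lengths in m; the calibration is good to about 2 mm. A picture is of the moment at which its call begins: read the wrist's pose just before it. calibration takes no time and is no camera call.
- ctrl.sign_off(): hands the job in; it is judged then, once.
The state is a dict: "time": time; "qpos": joint angles; "dq": joint speeds; "joint_efforts": joint torques, N m; "eef_pos": TCP position; "tcp_rot": TCP orientation; "contact_force": force on the tool from outside, world axes, zero at the start; "wrist_torque": the same for the moment, N m; "opening": opening from 0.0 (shut) to 1.0 (fully open); "finger_force": force on a finger pad.
Only numpy, scipy, OpenCV 4.12 (cv2) and the standard library are available. Lean on these libraries where they do the work, as an engineer would, in place of code of your own. Each camera call takes 0.05 s, during which the arm holds its last target. There are 200 camera calls.

## Working session

There is one attempt and no reset: what is moved stays moved. The work goes in short steps, Python scripts to look and compute and a tool call to move; the robot and the scene stay as the last step left them, time stands still between calls to the robot, and variables do not carry over. Pictures are saved under pics/ and viewed, at most 10 in all, crops included, and the job is handed in when it is done.

Besides the shell and the picture viewer there is one more tool, called after "Call:" as a command line: name --pt "numbers of a row" for each row, then --argument value for the rest. send_rows: Moves the arm, as the interface text tells. Its arguments: {"type":"object","properties":{"steps":{"type":"array","items":{"type":"array","items":{"type":"number"}}},"squeeze":{"type":"number"}},"required":["steps"]}

```bash
mkdir -p pics; cat > h.py <<'E'
import numpy as np,cv2
from plant import ctrl
from scipy.spatial.transform import Rotation as R
def cam(name):
    s=ctrl.get_state(); im=ctrl.read_camera(name); c=ctrl.calibration(name)
    if 'extrinsics' in c: E=np.array(c['extrinsics'])
    else:
        T=np.eye(4);T[:3,:3]=R.from_quat(s['tcp_rot']).as_matrix();T[:3,3]=s['eef_pos']
        E=np.linalg.inv(T@np.array(c['tool_from_camera']))
    return im,np.array(c['intrinsics']),E,c
def ray(K,E,c,u,v):
    d=c.get('distortion')
    p=cv2.undistortPoints(np.array([[[u,v]]],float),K,None if d is None else np.array(d,float))[0,0]
    Ei=np.linalg.inv(E); return Ei[:3,3],Ei[:3,:3]@np.array([p[0],-p[1],-1.])
def onz(K,E,c,u,v,z):
    o,d=ray(K,E,c,u,v); return o+d*(z-o[2])/d[2]
def save(n,im): cv2.imwrite('pics/'+n+'.png',im[:,:,::-1])
E
python3 - <<'E'
from h import *
np.set_printoptions(precision=4,suppress=True)
ims=[]
for n in ['scene','side','wrist']:
    im,K,E,c=cam(n); save(n+'0',im); np.savez(n+'0.npz',im=im,K=K,E=E); print(n,list(c),K.tolist(),np.linalg.inv(E),c.get('distortion'))
print(ctrl.get_state())
E
```

```text
scene ['intrinsics', 'extrinsics'] [[491.0127052939473, 0.0, 277.030681555527], [0.0, 491.0127052939473, 206.1925935154607], [0.0, 0.0, 1.0]] [[ 0.1784 -0.8079  0.5616  1.2172]
 [ 0.9839  0.1416 -0.1088 -0.1015]
 [ 0.0084  0.572   0.8202  1.0182]
 [ 0.      0.      0.      1.    ]] None
side ['intrinsics', 'extrinsics'] [[445.55418690067313, 0.0, 279.9065801135644], [0.0, 445.55418690067313, 205.25305168697923], [0.0, 0.0, 1.0]] [[ 0.9824  0.1005 -0.1574  0.3742]
 [-0.1865  0.481  -0.8567 -1.0421]
 [-0.0104  0.8709  0.4913  0.7071]
 [ 0.      0.      0.      1.    ]] None
wrist ['intrinsics', 'tool_from_camera'] [[374.54839846816486, 0.0, 287.17876107997677], [0.0, 374.54839846816486, 211.51241339780879], [0.0, 0.0, 1.0]] [[ 0.401  -0.8803 -0.2536  0.2058]
 [ 0.9161  0.3843  0.1146  0.6476]
 [-0.0035 -0.2783  0.9605  0.3718]
 [ 0.      0.      0.      1.    ]] None
{'time': 0.15, 'qpos': array([ 1.009 ,  0.287 ,  1.5779,  0.    ,  1.2786, -0.15  ]), 'dq': array([ 0.0021, -0.0012, -0.0027, -0.0007,  0.0046, -0.0001]), 'joint_efforts': array([  0.0012, -40.6603, -29.314 ,  -0.0002,   0.004 ,  -0.    ]), 'eef_pos': array([0.2699, 0.6182, 0.2382]), 'tcp_rot': array([ 0.2045,  0.9789, -0.0009, -0.0003]), 'contact_force': array([-0.0717,  0.8243, -0.1963]), 'wrist_torque': array([-0.0171,  0.1321, -0.0134]), 'finger_force': 0.0, 'opening': 1.0005903685892477}
```

View pics/scene0.png

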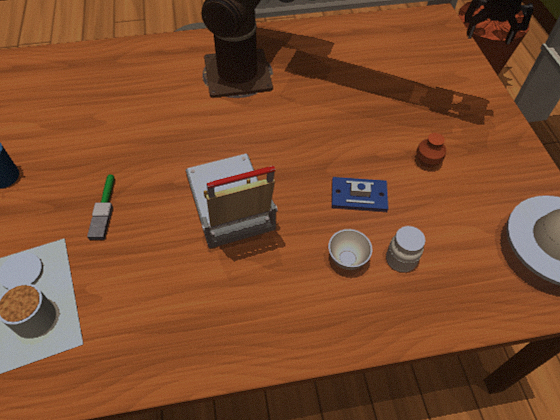

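View pics/side0.png

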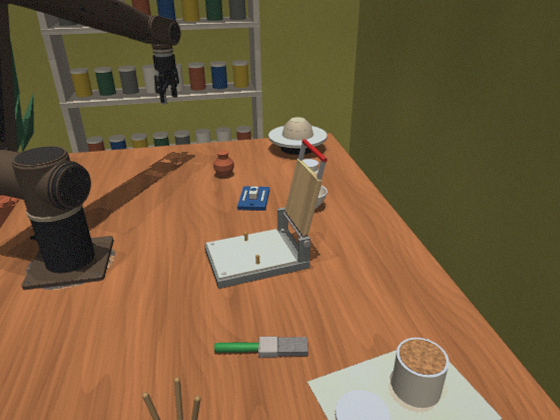

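View pics/wrist0.png

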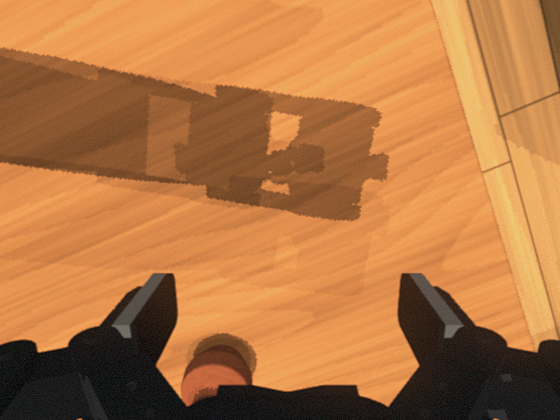

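The scene view has the press at about (232,205) with the red bar at (240,180), the die at (360,194), and the vase, bowl and jar near it. The side view shows two pins at about (246,237) and (257,259). The wrist camera doesn't show the die yet.

```bash
cat > m.py <<'E'
from h import *
np.set_printoptions(precision=4,suppress=True)
def blobs(mask,mn=15):
    n,l,st,ce=cv2.connectedComponentsWithStats(mask.astype(np.uint8)); return [(l==i,st[i],ce[i]) for i in range(1,n) if st[i,4]>=mn]
for n in ['scene','side']:
    d=np.load(n+'0.npz'); im,K,E=d['im'],d['K'],d['E']; hsv=cv2.cvtColor(im,cv2.COLOR_RGB2HSV); H,S,V=[hsv[...,i].astype(int) for i in range(3)]
    for nm,m in dict(blue=(abs(H-112)<12)&(S>120)&(V>50),red=((H<4)|(H>175))&(S>190)&(V>110),white=(S<45)&(V>140),brass=(H>9)&(H<22)&(S>120)).items():
        for b,st,ce in blobs(m,15 if nm!='white' else 60):
            x,y,w,h,a=st
            if n=='scene' and not(150<ce[0]<450 and 130<ce[1]<280): continue
            if n=='side' and not(190<ce[0]<340 and 130<ce[1]<290): continue
            if nm=='brass' and (a>200): continue
            pts=np.argwhere(b)[:,::-1].astype(np.float32); rect=cv2.minAreaRect(pts)
            zz={'blue':.014,'white':.03,'brass':.05,'red':.29}[nm]
            bx=cv2.boxPoints(rect)
            print(n,nm,st,ce,rect, onz(K,E,{},*ce,zz)); 
            if nm in('blue','white') and a>400:
                q=cv2.approxPolyDP(cv2.convexHull(pts.astype(np.int32)),5,True)[:,0]
                for p in q: print('   ',p,onz(K,E,{},*p,zz)[:2])
E
python3 m.py
```

```text
scene blue [ 332  177   56   32 1003] [358.9252 193.5234] ((360.00531005859375, 192.67279052734375), (55.97050094604492, 27.899248123168945), 3.945185899734497) [0.5268 0.2439 0.014 ]
    [387 208] [0.5823 0.3008]
    [332 204] [0.5467 0.1685]
    [333 178] [0.4667 0.191 ]
    [385 181] [0.4995 0.3216]
scene blue [358 184   7   5  32] [360.9062 185.9375] ((361.0, 186.0), (4.0, 6.0), 90.0) [0.5043 0.2556 0.014 ]
scene red [207 166  67  19 268] [241.5709 175.6903] ((240.20587158203125, 175.8235321044922), (4.608177185058594, 68.39505767822266), 75.96376037597656) [ 0.6378 -0.0583  0.29  ]
scene white [ 187  154   66   69 1431] [215.4458 175.9637] ((224.8292694091797, 186.4634246826172), (57.522056579589844, 62.373321533203125), 72.34986877441406) [ 0.4204 -0.1089  0.03  ]
    [246 154] [ 0.3605 -0.0213]
    [252 170] [ 0.417  -0.0138]
    [208 222] [ 0.5573 -0.1416]
    [187 169] [ 0.3849 -0.1788]
scene white [215 180  31  12 151] [229.8742 185.5497] ((230.0134735107422, 185.5520477294922), (4.732429027557373, 31.800487518310547), 75.46554565429688) [ 0.4574 -0.0764  0.03  ]
scene whit
[... 2148 characters left out ...]
781), 77.6609115600586) [ 0.4672 -0.0924  0.03  ]
    [296 260] [ 0.5783 -0.1477]
    [219 277] [ 0.3816 -0.1774]
    [206 243] [ 0.3572 -0.0242]
    [275 229] [0.552  0.0072]
side brass [304 153  17  15  74] [312.5405 157.1622] ((313.0878601074219, 158.27703857421875), (18.134632110595703, 8.486078262329102), 35.53767776489258) [0.7707 0.4353 0.05  ]
side brass [288 223  11  19  81] [292.5309 231.6296] ((292.5, 232.00001525878906), (19.969207763671875, 4.714951992034912), 56.3099365234375) [ 0.5911 -0.0465  0.05  ]
side brass [256 255   3   8  16] [257.375  258.5625] ((257.4189147949219, 258.5135498046875), (7.069156646728516, 1.972787857055664), 80.53767395019531) [ 0.4798 -0.1491  0.05  ]
```

```bash
python3 - <<'E'
import cv2,numpy as np
a=cv2.imread('pics/scene0.png')[135:260,170:410];b=cv2.imread('pics/side0.png')[130:290,195:345]
a=cv2.resize(a,None,fx=2,fy=2,interpolation=2);a=cv2.resize(a,(480,250));b=cv2.resize(b,(450,480))
o=np.zeros((480,800,3),np.uint8);
a=cv2.resize(a,(350,182));
o=np.zeros((600,800,3),np.uint8)
a=cv2.resize(cv2.imread('pics/scene0.png')[140:260,180:400],(440,240));o[:240,:440]=a
o[:360+0,440:]=cv2.resize(cv2.imread('pics/side0.png')[130:290,195:355],(360,360))
cv2.imwrite('pics/crop.png',o[:360])
E
```

```text
(no output)
```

View pics/crop.png

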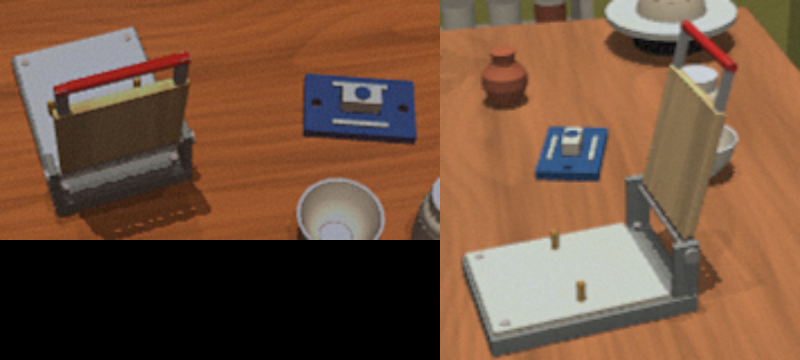

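The crop confirms the die (white block at its centre, two strips), both pins clear on the bed, and the lid leaning back. The die is at about (0.523, 0.241) with yaw −15°. The press yaw is about +8.3°, with the bed point near (0.472, −0.084). I'll move above the die.

Call:
send_rows --pt "-0.03 -0.02 0.005 6 1" --pt "-0.07 -0.045 0.01 14 1" --pt "-0.11 -0.07 0.015 22 1" --pt "-0.15 -0.095 0.02 30 1" --pt "-0.19 -0.12 0.02 38 1" --pt "-0.23 -0.147 0.025 46 1" --pt "-0.27 -0.172 0.03 54 1" --pt "-0.31 -0.198 0.035 62 1" --pt "-0.345 -0.22 0.04 70 1" --pt "-0.37 -0.236 0.04 77 1" --pt "-0.382 -0.244 0.04 81.4 1" --pt "-0.382 -0.244 0.04 81.4 1"

```text
time: 1.35
eef_pos: [0.5234, 0.2403, 0.1989]
tcp_rot: [0.794, 0.608, -0.0, -0.0]
contact_force: [-0.2, -0.2, -0.2]
opening: 1.002
finger_force: 0.0
```

```bash
python3 - <<'E'
from h import *
np.set_printoptions(precision=4,suppress=True)
s=ctrl.get_state();print(s['time'],s['qpos'],s['eef_pos'],s['contact_force'])
im,K,E,c=cam('wrist');save('w1',im);np.savez('w1.npz',im=im,K=K,E=E)
hsv=cv2.cvtColor(im,cv2.COLOR_RGB2HSV);H,S,V=[hsv[...,i].astype(int) for i in range(3)]
m=((abs(H-112)<12)&(S>120)&(V>50)).astype(np.uint8)
cs,_=cv2.findContours(m,0,1);k=max(cs,key=cv2.contourArea)
q=cv2.approxPolyDP(cv2.convexHull(k),8,True)[:,0]
for p in q: print(p,onz(K,E,c,*p,.014)[:2])
E
```

```text
1.35 [ 0.2544  0.1068  1.8613 -0.0002  1.174   0.5194] [0.5234 0.2403 0.1989] [-0.1786 -0.2296 -0.1701]
[337  99] [0.5823 0.3014]
[332 256] [0.5466 0.1681]
[237 256] [0.4624 0.1909]
[230 100] [0.4979 0.3235]
```

View pics/w1.png

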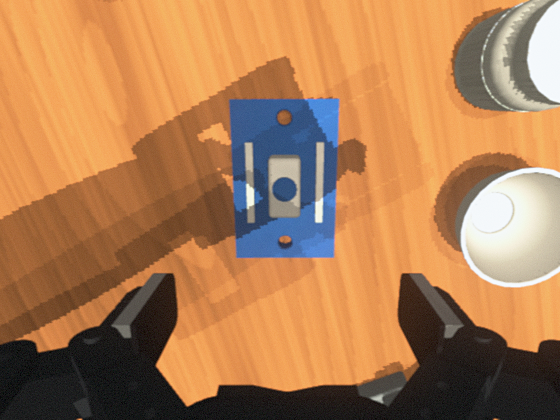

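Die centre is (0.523, 0.246) with yaw −15.0°. The picture shows it at (285,188), with the bowl at (515,228) and jar at (530,55) clear of it. Descending.

Call:
send_rows --pt "0.002 -0.001 0.02 0 1" --pt "0.004 -0.002 0.05 0 1" --pt "0.0055 -0.002 0.08 0 0.6" --pt "0.0055 -0.002 0.11 0 0.2" --pt "0.0055 -0.002 0.14 0 0.1" --pt "0.0055 -0.002 0.157 0 0.1" --pt "0.0055 -0.002 0.166 0 0.1" --pt "0.0055 -0.002 0.169 0 0.1" --pt "0.0055 -0.002 0.169 0 0.1" --squeeze 50

```text
time: 2.3
eef_pos: [0.5221, 0.2485, 0.0307]
tcp_rot: [0.793, 0.609, 0.0, 0.0]
contact_force: [0.7, -0.6, 0.3]
opening: 0.55
finger_force: 0.0
```

Call:
send_rows --pt "0 0 0 0 -0.3" --pt "0 0 0 0 -0.6" --pt "0 0 0 0 -1" --pt "0 0 0 0 -1" --pt "0 0 0 0 -1" --pt "0 0 0 0 -1" --squeeze 50

```text
time: 2.9
eef_pos: [0.5231, 0.2484, 0.032]
tcp_rot: [0.793, 0.609, 0.001, 0.0]
contact_force: [-1.3, 0.9, 5.8]
opening: 0.289
finger_force: 52.6
```

Call:
send_rows --pt "0 0 -0.003 0 -1" --pt "0 0 -0.01 0 -1" --pt "0 0 -0.025 0 -1" --pt "0 0 -0.045 0 -1" --pt "0 0 -0.07 0 -1" --pt "0 0 -0.095 0 -1" --pt "0 0 -0.11 0 -1" --pt "0 0 -0.12 0 -1" --squeeze 60

```text
time: 3.7
eef_pos: [0.5225, 0.248, 0.1523]
tcp_rot: [0.793, 0.609, 0.001, 0.0]
contact_force: [-0.2, 0.4, -3.3]
opening: 0.283
finger_force: 59.5
```

Call:
send_rows --pt "-0.015 0 0 -1 -1" --pt "-0.045 0 0 -3 -1" --pt "-0.085 -0.001 0 -6 -1" --pt "-0.13 -0.002 0 -9 -1" --pt "-0.175 -0.003 0 -12 -1" --pt "-0.22 -0.004 0 -15 -1" --pt "-0.265 -0.005 0 -18 -1" --pt "-0.31 -0.006 0 -20 -1" --pt "-0.35 -0.007 0 -22 -1" --pt "-0.38 -0.007 0 -23 -1" --pt "-0.396 -0.007 0 -23.3 -1" --pt "-0.396 -0.007 0 -23.3 -1"

```text
time: 4.9
eef_pos: [0.4119, -0.1343, 0.1499]
tcp_rot: [0.655, 0.755, -0.0, -0.0]
contact_force: [-0.2, 0.4, -3.2]
opening: 0.288
finger_force: 59.5
```

Call:
send_rows --pt "0 0 0.01 0 -1" --pt "0 0 0.025 0 -1" --pt "0 0 0.037 0 -1" --pt "0 0 0.043 0 -1" --pt "0 0 0.043 0 -1" --pt "0 0 0.043 0 -1"

```text
time: 5.5
eef_pos: [0.413, -0.1325, 0.1073]
tcp_rot: [0.654, 0.757, 0.0, -0.0]
contact_force: [-0.3, -0.0, -3.3]
opening: 0.287
finger_force: 59.4
```

```bash
python3 - <<'E'
from h import *
np.set_printoptions(precision=4,suppress=True)
s=ctrl.get_state();print(s['time'],s['qpos'],s['eef_pos'],s['contact_force'],s['opening'])
im,K,E,c=cam('wrist');save('w2',im);np.savez('w2.npz',im=im,K=K,E=E,p=s['eef_pos'],q=s['tcp_rot'])
E
```

```text
5.5 [-0.5453 -0.101   2.2549  0.      0.9878 -0.6909] [ 0.413  -0.1325  0.1073] [-0.3112 -0.0257 -3.2661] 0.2871796993639979
```

View pics/w2.png

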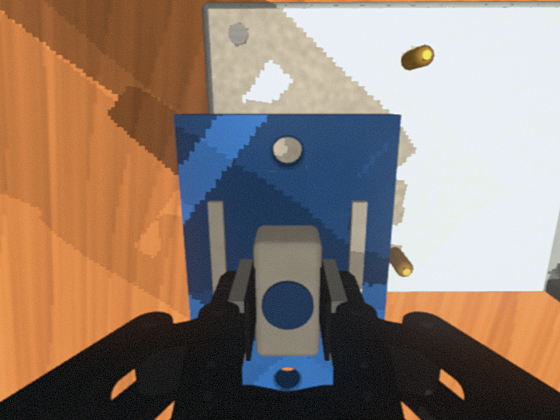

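The held die's near hole is at about (287,150). The pins are visible at tips near (427,55) and (405,268), so I can measure the pins relative to the die in one picture.

```bash
cat > m2.py <<'E'
from h import *
np.set_printoptions(precision=4,suppress=True)
d=np.load('w2.npz');im,K,p=d['im'],d['K'],d['p'];c=ctrl.calibration('wrist');E=np.linalg.inv(np.array(c['tool_from_camera']))
onT=lambda u,v,zt: onz(K,E,{},u,v,zt)[:2]
hsv=cv2.cvtColor(im,cv2.COLOR_RGB2HSV);H,S,V=[hsv[...,i].astype(int) for i in range(3)]
br=(H>10)&(H<35)&(S>110)
nad=np.array([287,101.])
def pin(x0,x1,y0,y1,lab):
    m=np.zeros_like(br);m[y0:y1,x0:x1]=br[y0:y1,x0:x1]
    pts=np.argwhere(m)[:,::-1].astype(float);
    hi=np.array([q for q in pts if V[int(q[1]),int(q[0])]>200])
    r=cv2.minAreaRect(pts.astype(np.float32));print(lab,len(pts),pts.min(0),pts.max(0),'bright',len(hi),hi.mean(0) if len(hi) else '',r)
    dr=pts-nad;rr=np.hypot(*dr.T);far=pts[rr>rr.max()-4];print(' far end',far.mean(0),rr.max())
    return hi.mean(0) if len(hi)>5 else far.mean(0)
zt=p[2]-.055
P1=pin(395,445,35,80,'pin1');P2=pin(388,420,240,285,'pin2')
a,b=onT(*P1,zt),onT(*P2,zt);print('pins tool',a,b,np.hypot(*(a-b)),'mid',(a+b)/2,'ang',np.degrees(np.arctan2(*(a-b)[::-1])))
blue=((abs(H-112)<14)&(S>100)).astype(np.uint8)
zp=.018
ho=(1-blue)[130:172,265:310];n,l,st,ce=cv2.connectedComponentsWithStats(ho);i=1+np.argmax(st[1:,4]);print('hole',st[i],ce[i]+[265,130]);
x,y,w,h,_=st[i];hc=(265+x+(w-1)/2,130+y+(h-1)/2);print('near hole tool',onT(*(ce[i]+[265,130]),zp),onT(*hc,zp))
rows=range(120,195,3);L=[];Rr=[]
for v in rows:
    u=np.where(blue[v,150:420])[0]+150;L.append(onT(u.min()-.5,v,zp));Rr.append(onT(u.max()+.5,v,zp))
L,Rr=np.array(L),np.array(Rr)
for e in(L,Rr): f=np.polyfit(e[:,0],e[:,1],1);print('edge y=',f,'angle',np.degrees(np.arctan(f[0])))
T=np.array([onT(u,np.where(blue[95:140,u])[0].min()+94.5,zp) for u in range(185,392,6)]);f=np.polyfit(T[:,1],T[:,0],1);print('top x=',f,'ang',-np.degrees(np.arctan(f[0])))
s=im[35:80,395:445];s2=im[240:285,385:430];o=np.hstack([cv2.resize(s,(300,300),interpolation=0),cv2.resize(s2,(300,300),interpolation=0)]);o=np.vstack([o,np.hstack([cv2.resize(im[130:172,265:310],(300,280),interpolation=0),cv2.resize(im[345:400,240:340],(300,280),interpolation=0)])]);save('z2',o)
E
python3 m2.py
```

```text
pin1 525 [402.  46.] [432.  68.] bright 77 [426.3766  54.1688] ((417.0231018066406, 57.0845947265625), (18.944448471069336, 32.10032272338867), 74.74488067626953)
 far end [429.8913  52.0217] 153.37861650177967
pin2 278 [391. 248.] [411. 275.] bright 42 [406.5    271.6667] ((399.0244140625, 262.280517578125), (29.829191207885742, 14.992681503295898), 51.34019470214844)
 far end [406.9048 272.2619] 211.36697944570244
pins tool [0.0929 0.0648] [-0.0166  0.0653] 0.10950311103329335 mid [0.0381 0.065 ] ang -0.26418160963424336
hole [  7   6  31  28 658] [286.9392 149.4422]
near hole tool [0.0534 0.0005] [0.0534 0.0006]
edge y= [ 0.0008 -0.0438] angle 0.04766803259010311
edge y= [0.0024 0.0447] angle 0.13988835360566218
top x= [-0.0016  0.0671] ang 0.08923682260077119
```

View pics/z2.png

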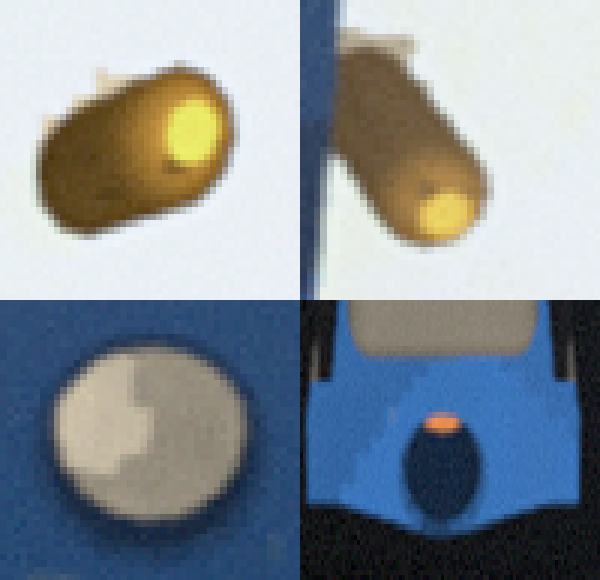

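Call:
send_rows --pt "0.008 0.013 0 0 -1" --pt "0.02 0.032 0 -0.2 -1" --pt "0.032 0.051 0 -0.35 -1" --pt "0.038 0.06 0.004 -0.35 -1" --pt "0.0405 0.0645 0.01 -0.35 -1" --pt "0.0405 0.0645 0.014 -0.35 -1" --pt "0.0405 0.0645 0.014 -0.35 -1" --pt "0.0405 0.0645 0.014 -0.35 -1"

```text
time: 6.35
eef_pos: [0.4701, -0.0837, 0.0929]
tcp_rot: [0.652, 0.758, -0.0, -0.001]
contact_force: [-0.1, -0.3, -3.6]
opening: 0.286
finger_force: 59.6
```

```bash
python3 - <<'E'
from h import *
np.set_printoptions(precision=4,suppress=True)
s=ctrl.get_state();print(s['time'],s['qpos'],s['eef_pos'],s['contact_force'],s['opening'])
im,K,E,c=cam('wrist')
o=np.vstack([cv2.resize(im[125:180,250:325],(750,350)),cv2.resize(im[345:400,250:325],(750,250))]);save('z3',o)
T=np.linalg.inv(np.array(c['tool_from_camera']))
for x,z in[(.0526,.018),(.0526,s['eef_pos'][2]-.055)]:
    q=T@[x,.0005,z,1];print(K[0,0]*q[0]/-q[2]+K[0,2],K[1,1]*q[1]/q[2]+K[1,2])
E
```

```text
6.35 [-0.3891  0.0286  2.1612 -0.0003  0.953  -0.5392] [ 0.4701 -0.0837  0.0929] [-0.1046 -0.3075 -3.5952] 0.2861790110889494
286.81577484926856 151.4886062331267
286.8798105040894 145.98419350234894
```

View pics/z3.png

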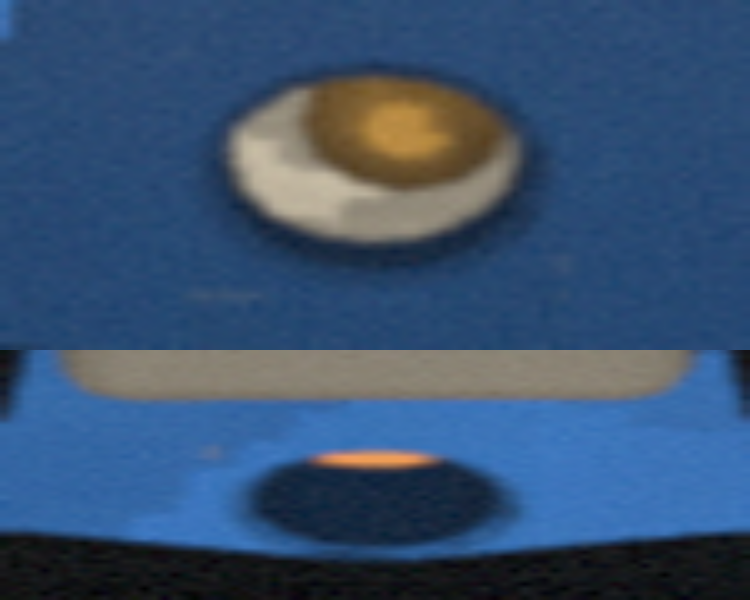

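Through the near hole the pin tip sits about 1.5 mm to tool +y, at (290.5,145.4) against the expected (287,146). I'll correct for that and start lowering.

Call:
send_rows --pt "0.0003 0.0014 0 0 -1" --pt "0.0003 0.0014 0 0 -1" --pt "0.0003 0.0014 0 0 -1"

```text
time: 6.7
eef_pos: [0.4722, -0.0831, 0.0935]
tcp_rot: [0.652, 0.758, 0.0, 0.0]
contact_force: [-0.8, 0.0, -3.6]
opening: 0.285
finger_force: 59.6
```

```bash
python3 - <<'E'
from h import *
s=ctrl.get_state();print(s['time'],s['eef_pos'],s['tcp_rot'])
im,K,E,c=cam('wrist');hsv=cv2.cvtColor(im,cv2.COLOR_RGB2HSV).astype(int)
s=im[125:180,250:325];h=hsv[125:180,250:325]
hole=((abs(h[...,0]-112)>14)|(h[...,1]<90));br=(h[...,0]>10)&(h[...,0]<30)&(h[...,1]>120)&(h[...,2]>60)
hi=br&(h[...,2]>np.percentile(h[...,2][br],80))
for m in(hole,br,hi):
    p=np.argwhere(m)[:,::-1]+[250,125];print(len(p),p.mean(0),p.min(0),p.max(0))
E
```

```text
6.7 [ 0.472231   -0.08306913  0.093547  ] [6.51799537e-01 7.58391269e-01 5.41246578e-05 2.11886488e-04]
633 [287.01105845 149.58293839] [273 137] [302 163]
244 [285.61065574 145.22540984] [276 138] [294 154]
49 [285.32653061 145.42857143] [282 142] [289 149]
```

Call:
send_rows --pt "0.0002 -0.0006 0.001 0 -1" --pt "0.0002 -0.0006 0.003 0 -1" --pt "0.0002 -0.0006 0.005 0 -1" --pt "0.0002 -0.0006 0.007 0 -1" --pt "0.0002 -0.0006 0.009 0 -1" --pt "0.0002 -0.0006 0.011 0 -1" --pt "0.0002 -0.0006 0.0125 0 -1" --pt "0.0002 -0.0006 0.0125 0 -1"

```text
time: 7.55
eef_pos: [0.4713, -0.0827, 0.0805]
tcp_rot: [0.652, 0.758, -0.0, -0.0]
contact_force: [-0.5, 0.1, -4.6]
opening: 0.287
finger_force: 59.6
```

The underside is now about 6 mm below the pin tops with no reaction force, so the holes are engaged. Continuing down.

Call:
send_rows --pt "0 0 0.002 0 -1" --pt "0 0 0.005 0 -1" --pt "0 0 0.008 0 -1" --pt "0 0 0.011 0 -1" --pt "0 0 0.014 0 -1" --pt "0 0 0.016 0 -1" --pt "0 0 0.0175 0 -1" --pt "0 0 0.0175 0 -1" --pt "0 0 0.0175 0 -1"

```text
time: 8.45
eef_pos: [0.4716, -0.0828, 0.0634]
tcp_rot: [0.652, 0.758, 0.0, 0.0]
contact_force: [-0.2, 1.0, -3.6]
opening: 0.29
finger_force: 59.7
```

Call:
send_rows --pt "0 0 0.0005 0 -1" --pt "0 0 0.001 0 -1" --pt "0 0 0.0015 0 -1" --pt "0 0 0.002 0 -1" --pt "0 0 0.002 0 -1" --pt "0 0 0.002 0 -1"

```text
time: 9.05
eef_pos: [0.4716, -0.0828, 0.062]
tcp_rot: [0.652, 0.758, -0.0, -0.0]
contact_force: [-5.0, 1.7, 5.3]
opening: 0.289
finger_force: 60.7
```

Contact with the bed at z=0.062, as expected, so the die is flush. Releasing and rising.

Call:
send_rows --pt "0 0 0 0 -0.35" --pt "0 0 0 0 -0.2" --pt "0 0 0 0 0.1" --pt "0 0 0 0 0.3" --pt "0 0 0 0 0.4" --pt "0 0 0 0 0.4"

```text
time: 9.65
eef_pos: [0.4715, -0.0828, 0.0613]
tcp_rot: [0.652, 0.758, 0.0, 0.0]
contact_force: [-0.1, -0.8, 0.1]
opening: 0.697
finger_force: 0.0
```

Call:
send_rows --pt "0 0 -0.003 0 0.4" --pt "0 0 -0.01 0 0.4" --pt "0 0 -0.025 0 0.4" --pt "0 0 -0.05 0 0.4" --pt "0 0 -0.08 0 0.4" --pt "0 0 -0.12 0 0.4" --pt "0 0 -0.16 0 0.4" --pt "0 0 -0.2 0 0.4" --pt "0 0 -0.23 0 0.4" --pt "0 0 -0.26 0 0.4" --pt "0 0 -0.27 0 0.4" --pt "0 0 -0.27 0 0.4"

```text
time: 10.85
eef_pos: [0.4721, -0.083, 0.3333]
tcp_rot: [0.652, 0.758, 0.001, 0.002]
contact_force: [0.5, -0.2, 0.7]
opening: 0.699
finger_force: 0.0
```

```bash
cat > m3.py <<'E'
from h import *
np.set_printoptions(precision=4,suppress=True)
s=ctrl.get_state();print(s['time'],s['eef_pos'],s['tcp_rot'],s['opening'],s['qpos'])
o=[]
ends={}
for n in['scene','side','wrist']:
    im,K,E,c=cam(n);save('f_'+n,im);o.append(im)
    hsv=cv2.cvtColor(im,cv2.COLOR_RGB2HSV).astype(int);H,S,V=[hsv[...,i] for i in range(3)]
    m=(((H<5)|(H>174))&(S>170)&(V>90)).astype(np.uint8)
    if n=='scene': m[:,:150]=0;m[:,330:]=0;m[:130]=0;m[260:]=0
    if n=='side': m[:,:280]=0;m[:,345:]=0;m[:125]=0;m[200:]=0
    nn,l,st,ce=cv2.connectedComponentsWithStats(m)
    if nn<2: print(n,'no red');continue
    i=1+np.argmax(st[1:,4]);p=np.argwhere(l==i)[:,::-1].astype(np.float32)
    r=cv2.minAreaRect(p);cc=np.array(r[0]);print(n,st[i],r);ends[n]=(ray(K,E,{},*cc),onz(K,E,{},*cc,.29))
    print(' on z .29',ends[n][1])
def tri(a,b):
    (o1,d1),(o2,d2)=a,b;t=np.linalg.lstsq(np.c_[d1,-d2],o2-o1,rcond=None)[0];return (o1+d1*t[0]+o2+d2*t[1])/2,np.linalg.norm(o1+d1*t[0]-o2-d2*t[1])
print('tri',tri(ends['scene'][0],ends['side'][0]))
w=np.zeros((560,800,3),np.uint8);w[:300,:400]=cv2.resize(o[2],(400,300));w[:300,400:]=cv2.resize(o[0][130:265,170:350],(400,300));w[300:,:400]=cv2.resize(o[1][130:290,195:355],(400,260))
save('z4',w)
E
python3 m3.py
```

```text
10.85 [ 0.4721 -0.083   0.3333] [0.6517 0.7585 0.0006 0.0019] 0.698920098299673 [-0.3861 -0.2204  1.9271 -0.      1.4308 -0.5372]
scene [207 166  68  20 337] ((240.61166381835938, 175.93653869628906), (5.497391223907471, 69.1229476928711), 75.65067291259766)
 on z .29 [ 0.6381 -0.0602  0.29  ]
side [303 140  24  22 118] ((314.7490539550781, 150.22830200195312), (29.793312072753906, 4.484354496002197), 42.51044845581055)
 on z .29 [ 0.6417 -0.0643  0.29  ]
wrist no red
tri (array([ 0.6408, -0.0612,  0.2903]), np.float64(0.0042538674625971305))
```

View pics/z4.png

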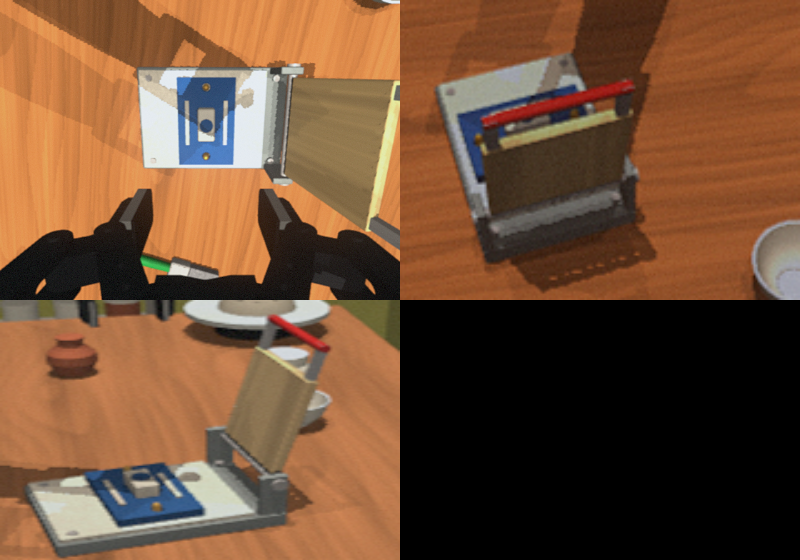

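The die is seated flush, with pins through both holes in the wrist and side views. The triangulated bar centre is (0.641, −0.061, 0.290), against (0.639, −0.060, 0.289) from the press geometry. Going to the bar.

Call:
send_rows --pt "0 0.015 0 0 0.4" --pt "-0.001 0.045 0 0 0.4" --pt "-0.002 0.085 0 0 0.4" --pt "-0.0026 0.125 0 0 0.4" --pt "-0.0026 0.155 0 0 0.4" --pt "-0.0026 0.168 0 0 0.4" --pt "-0.0026 0.1695 0 0 0.4" --pt "-0.0026 0.1695 0.015 0 0.4" --pt "-0.0026 0.1695 0.035 0 0.4" --pt "-0.0026 0.1695 0.05 0 0.4" --pt "-0.0026 0.1695 0.055 0 0.4" --pt "-0.0026 0.1695 0.055 0 0.4"

```text
time: 12.2
eef_pos: [0.6384, -0.0598, 0.2746]
tcp_rot: [0.652, 0.758, -0.001, -0.001]
contact_force: [0.2, -0.1, -0.3]
opening: 0.7
finger_force: 0.0
```

```bash
python3 - <<'E'
from h import *
s=ctrl.get_state();print(s['time'],s['eef_pos'],s['tcp_rot'],s['contact_force'],s['qpos'])
im,K,E,c=cam('wrist');save('w5',im)
E
```

```text
12.2 [ 0.63837724 -0.05982704  0.27462303] [ 6.51835147e-01  7.58359264e-01 -6.77480024e-04 -1.30728558e-03] [ 0.20566157 -0.11049496 -0.28902447] [-2.51446787e-01  1.89973884e-01  1.62683958e+00 -5.93785808e-05
  1.32772344e+00 -4.02223246e-01]
```

View pics/w5.png

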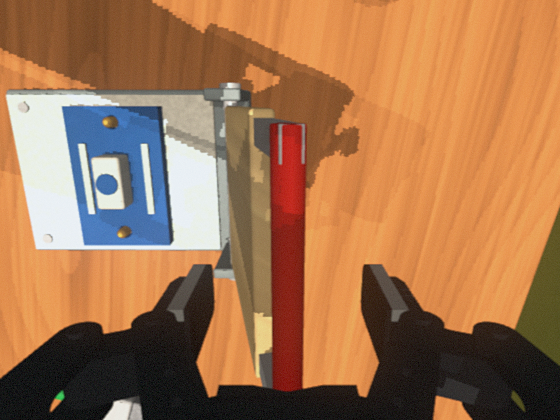

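The red bar is centred between the fingers at u≈288, and the die sits on the bed with both pins showing. Closing on the bar.

Call:
send_rows --pt "0 0 0 0 0.2" --pt "0 0 0 0 0" --pt "0 0 0 0 -0.2" --pt "0 0 0 0 -0.4" --pt "0 0 0 0 -0.6" --pt "0 0 0 0 -0.8" --pt "0 0 0 0 -1" --pt "0 0 0 0 -1" --pt "0 0 0 0 -1" --squeeze 45

```text
time: 13.15
eef_pos: [0.6386, -0.06, 0.2766]
tcp_rot: [0.652, 0.758, -0.001, -0.001]
contact_force: [-5.1, -0.1, 3.1]
opening: 0.122
finger_force: 43.9
```

Call:
send_rows --pt "0 -0.002 -0.0005 0 -1" --pt "0 -0.0084 -0.0018 0 -1" --pt "0 -0.0169 -0.0032 0 -1" --pt "0 -0.0276 -0.0046 0 -1" --pt "0 -0.0383 -0.0054 0 -1" --pt "0 -0.049 -0.0056 0 -1" --pt "0 -0.0598 -0.0054 0 -1" --pt "0 -0.0705 -0.0045 0 -1" --pt "0 -0.0811 -0.0032 0 -1" --pt "0 -0.0917 -0.0013 0 -1" --pt "0 -0.1001 0.0006 0 -1" --pt "0 -0.1043 0.0016 0 -1"

```text
time: 14.35
eef_pos: [0.535, -0.0756, 0.2746]
tcp_rot: [0.652, 0.758, -0.0, -0.001]
contact_force: [-0.2, 2.0, 4.7]
opening: 0.123
finger_force: 46.9
```

Call:
send_rows --pt "0 -0.0021 0.0006 0 -1" --pt "0 -0.0083 0.0024 0 -1" --pt "0 -0.0164 0.0051 0 -1" --pt "0 -0.0264 0.0089 0 -1" --pt "0 -0.0363 0.0133 0 -1" --pt "0 -0.0459 0.0181 0 -1" --pt "0 -0.0552 0.0234 0 -1" --pt "0 -0.0643 0.0292 0 -1" --pt "0 -0.0731 0.0354 0 -1" --pt "0 -0.0815 0.042 0 -1" --pt "0 -0.0897 0.0491 0 -1" --pt "0 -0.0943 0.0535 0 -1"

```text
time: 15.55
eef_pos: [0.4419, -0.0897, 0.2202]
tcp_rot: [0.652, 0.758, -0.0, -0.001]
contact_force: [-0.6, 2.8, 1.4]
opening: 0.124
finger_force: 47.3
```

```bash
cat > m4.py <<'E'
from h import *
np.set_printoptions(precision=4,suppress=True)
s=ctrl.get_state();print(s['time'],s['eef_pos'],s['contact_force'],s['wrist_torque'],s['opening'],s['finger_force'])
hd=(np.array([.5911,-.067])-s['eef_pos'][:2])@np.array([.9886,.1507]);print('hdist',hd,'angle from x',np.degrees(np.arccos(hd/.215)),'from z',np.degrees(np.arcsin((s['eef_pos'][2]+.012-.08)/.215)))
E
python3 m4.py
```

```text
15.55 [ 0.4419 -0.0897  0.2202] [-0.6484  2.7502  1.4226] [ 0.5048 -0.3371 -0.0123] 0.12431472818843524 47.32198119163513
hdist 0.15089976923307907 angle from x 45.423625720608655 from z 45.07987229006947
```

Call:
send_rows --pt "0 0 0 0 -1" --pt "0 0 0 0 -1" --pt "0 0 0 0 -1" --pt "0 0 0 0 -1" --pt "0 0 0 0 -1" --squeeze 50

```text
time: 16.05
eef_pos: [0.4432, -0.0895, 0.2215]
tcp_rot: [0.652, 0.759, 0.0, -0.0]
contact_force: [-1.6, 3.4, 2.5]
opening: 0.12
finger_force: 48.6
```

```bash
cat >> m4.py <<'E'
hx=np.array([.9886,.1507]);hg=np.array([.5911,-.067,.08])
for n in['scene','side']:
    im,K,E,c=cam(n);hsv=cv2.cvtColor(im,cv2.COLOR_RGB2HSV).astype(int);H,S,V=[hsv[...,i] for i in range(3)]
    m=((H<5)|(H>174))&(S>170)&(V>90);q=E@np.r_[s['eef_pos']+[0,0,.011],1];u0,v0=K[0,0]*q[0]/-q[2]+K[0,2],K[1,1]*q[1]/q[2]+K[1,2]
    p=np.argwhere(m)[:,::-1];p=p[np.hypot(p[:,0]-u0,p[:,1]-v0)<50]
    print(n,'expected',u0,v0,'red',len(p),p.mean(0),p.min(0),p.max(0))
    for a in(p[p[:,0]<u0],p[p[:,0]>=u0]):
        if len(a)>4:
            w=onz(K,E,{},*a.mean(0),.232);d=w[:2]-hg[:2];print('  hdist',-d@hx,'along',d@[-hx[1],hx[0]])
E
python3 m4.py
```

```text
16.05 [ 0.4432 -0.0895  0.2215] [-1.5555  3.3637  2.4872] [ 0.6013 -0.0268 -0.0175] 0.11982997634537146 48.62785577774048
hdist 0.14957950523497537 angle from x 45.91548965223442 from z 45.54916010819164
scene expected 216.6427123981388 125.52686347016378 red 73 [214.6712 124.6164] [188 117] [245 132]
  hdist 0.15428334349502093 along -0.053581998302548006
  hdist 0.15388830742691895 along 0.05224576115957955
side expected 235.84682896361022 183.49776261261908 red 51 [239.1569 187.0196] [235 177] [244 195]
  hdist 0.1467939429821127 along -0.020793299738226963
```

Call:
send_rows --pt "0 -0.001 0.001 0 -1" --pt "0 -0.0022 0.0022 0 -1" --pt "0 -0.0022 0.0022 0 -1" --pt "0 -0.0022 0.0022 0 -1" --pt "0 -0.0022 0.0022 0 -1"

```text
time: 16.65
eef_pos: [0.4408, -0.0899, 0.2191]
tcp_rot: [0.652, 0.758, 0.0, -0.0]
contact_force: [-1.5, 4.4, 2.7]
opening: 0.12
finger_force: 48.8
```

```bash
python3 m4.py; python3 - <<'E'
from h import *
print(ctrl.sign_off())
E
```

```text
16.65 [ 0.4408 -0.0899  0.2191] [-1.5228  4.4426  2.7231] [ 0.6583 -0.032   0.0151] 0.12030349782341092 48.75079572200775
hdist 0.15203523145851647 angle from x 44.997258721205306 from z 44.643519075442114
scene expected 216.45622751403113 125.52852948144417 red 68 [214.4559 124.7059] [188 117] [245 132]
  hdist 0.15414838931201788 along -0.0515244519515914
  hdist 0.1537927063273046 along 0.05075100820651176
side expected 234.9041138457515 184.56255535513435 red 51 [238.2941 188.1569] [235 180] [244 195]
  hdist 0.1501012581928988 along -0.024671464059165447
the job is handed in; nothing more can be done
None
```

The die sits flush over both pins and is released, the gripper is holding the lid by its red bar at about 45° clear of the die, and the job is handed in at about 17 s.

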